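Check the brake lever of the microscope stand

TASK

Two hand grips from the mobile microscope stand are held in cradles on the bench. Check the brake, the one with the red lever: press the lever towards its bar with the backs or sides of the fingers until it comes up solid on its stop, without forcing it, and keep it there for two seconds to show that it stops short of the bar. Then ease it back out under the fingers, not letting it snap, and come away; do not touch the bar or the back of the lever or take hold of anything, and leave the blue lever and everything else on the bench as they are.

Things in the scene. Friction and masses are not known exactly. Their poses are not given: they have to be found in the camera images.
- red_grip: bench cradle (fixed to the bench) that holds the hand grip with the red lever. Steel base plate 130 x 210 x 12 mm, origin on the bench surface straight below the middle of the bar. Its x points from lever to bar: the way the lever is pressed. Its y runs along the bar. Two aluminium posts (30 x 20 mm, top at 144 mm) stand at y = +90 and -90 mm; the base plate reaches from x = -85 to +45 mm; nothing stands between it and the lever
- red_bar (a point): middle of the black round grip bar beside the red lever, 28 mm thick, 160 mm long along the cradle's y, level at 120 mm above the bench; axes as the cradle's
- red_hinge (a point): hinge of the red lever, whose blade is an upright strip 26 mm tall (107 to 133 mm above the bench), 8 mm thick (round tip 16 mm), reaching 158 mm from the hinge. This point lies on the hinge axis (x = -35, y = +75 mm in the cradle's frame, 120 mm above the bench); its axes turn with the lever: -y runs along the blade to the free tip, its +x faces the bar, where the blade has a black liner 4 mm thick. At rest the tip stands 57 mm clear of the bar, at the stop 16 mm
- red_pad (a point): point on the front face of the red lever (the face away from the bar), 115 mm from the hinge and 120 mm above the bench; moves with the lever, about 32 mm from rest to stop. Axes as the hinge's, turning with the lever
- red_lever (a joint): swing of the red lever in rad about its upright hinge: 0 at rest (out), 0.28 at its stop (pressed in). A spring returns it: at the pad it takes about 3 N to start it and 7 N at the stop, where it turns rigid; let go, or left behind by fingers retreating faster than 0.15 m/s, it snaps back
- blue_grip: bench cradle (fixed to the bench) that holds the hand grip with the blue lever. Steel base plate 130 x 210 x 12 mm, origin on the bench surface straight below the middle of the bar. Its x points from lever to bar: the way the lever is pressed. Its y runs along the bar. Two aluminium posts (30 x 20 mm, top at 144 mm) stand at y = +90 and -90 mm; the base plate reaches from x = -85 to +45 mm; nothing stands between it and the lever
- blue_bar (a point): middle of the black round grip bar beside the blue lever, 28 mm thick, 160 mm long along the cradle's y, level at 120 mm above the bench; axes as the cradle's
- blue_hinge (a point): hinge of the blue lever, whose blade is an upright strip 26 mm tall (107 to 133 mm above the bench), 8 mm thick (round tip 16 mm), reaching 158 mm from the hinge. This point lies on the hinge axis (x = -35, y = +75 mm in the cradle's frame, 120 mm above the bench); its axes turn with the lever: -y runs along the blade to the free tip, its +x faces the bar, where the blade has a black liner 4 mm thick. At rest the tip stands 57 mm clear of the bar, at the stop 16 mm
- blue_pad (a point): point on the front face of the blue lever (the face away from the bar), 115 mm from the hinge and 120 mm above the bench; moves with the lever, about 32 mm from rest to stop. Axes as the hinge's, turning with the lever
- blue_lever (a joint): swing of the blue lever in rad about its upright hinge: 0 at rest (out), 0.28 at its stop (pressed in). A spring returns it: at the pad it takes about 3 N to start it and 7 N at the stop, where it turns rigid; let go, or left behind by fingers retreating faster than 0.15 m/s, it snaps back
- eyepiece: black microscope eyepiece, 42 mm across, 55 mm tall, standing; origin at the centre of its underside
- oil_bottle: small amber bottle with a black cap, 28 mm across, 62 mm tall; origin at the centre of its underside
- objective: steel objective lens with a yellow ring, 24 mm across, 42 mm tall; origin at the centre of its underside
- slide_box: blue slide box, 85 x 100 x 34 mm; origin at the centre of its underside
- beaker: white open cup, 70 mm across, 80 mm tall; origin at the centre of its underside
- driver: green-handled screwdriver, 160 mm long, lying along its own x; origin under its middle

How it is judged:
By the outcome, as a careful person would: the job done as asked, in the order asked, and still so for the second after the job is handed in, with the robot touching nothing.
It also fails if it takes over 45 s, if anything falls off the work surface, if the arm or the gripper's body presses on something with over 40 N, if the wrist force passes 120 N, or if a joint passes its speed limit or range.

ROBOT

A 6-joint arm with a two-finger parallel gripper is mounted at the origin on the work surface. World frame = base frame: x ahead of the robot, y to its left, z up, the work surface at z = 0. Lengths are in mm, angles in rad, forces in N, time in s.
With the tool pointing down it reaches from about 350 to 975 mm from the base axis. Payload 7.1 kg.
Tool frame: the origin (TCP) lies at the very end of the fingers, on their centre line; the grasp point (between the pads) lies 19 mm behind it; z points along the fingers, y is the direction in which the jaws open and shut (so a half turn about z gives the same grasp; the last joint's range is limited). The gripper opens to 88 mm and grips with 3 to 60 N. Pads are 20 mm wide; open, the fingers measure 115 mm over their backs; the gripper's body (75 mm by 178 mm) begins 61 mm behind the grasp point.
Start: joints at [1.152, 0.423, 1.63, -0, 1.089, -0.019], TCP at [243.239, 575.708, 222.675] pointing down, gripper open.
Joint ranges: [-3, 3], [-0.9, 2.11], [0.09, 2.58], [-1.31, 4.45], [0.11, 2.69], [-2.54, 2.54]. Speed limits (rad/s): [2.39, 2.39, 3.01, 3.14, 3.14, 3.14].

INTERFACE

Orientations are given as a rotation vector (axis times angle).
In Python, from workcell import * gives the robot as it stands.
- The arm moves only by the tool play_rows, never from a script. Its argument "plan" is text: rows parted by semicolons, each of 7 numbers parted by spaces: the finger opening in cm, from 0 to 8.78, then the shift along the tool's x, y, z in cm, then the turn, a rotation vector about the tool's x, y, z in degrees. A call has 1 to 20 rows; each row shifts and turns the commanded pose from where the row before left it, along the tool's axes as they then stand; what a row does not reach is not made up. A row lasts 1/8 s, in which the tool goes at most 62.5 mm and 10.7 degrees, less where a joint would pass 70% of its speed; a pose out of reach is approached as far as the arm can. A call is refused whole if a number of a shift passes 6.25 or a number of a turn 10.7, either way. A call with a gripper value outside its range is refused whole. The fingers move at their own pace and stop on an object; the grip force is fixed at half the most. Time passes only in rows, so rows that do not move let the fingers close. It gives the time, the measured TCP pose, the force and the opening at its end, in the units of the state.
- get_obs(): the state, without advancing time (a new reading comes with each control period).
- get_image(name): name is "scene" or "top"; returns a dict with "pixels" (420x560x3 uint8, red, green, blue), "range_z" (420x560 float32, mm along the optical axis (not along the pixel's ray), 0 where there is no reading), "fx", "fy", "cx", "cy" (pixels), "eye" and "attitude" of the camera in the world. Camera axes: x right, y down, z forward; pixel columns grow to the right and rows downward; lengths in mm; the calibration is good to about 2 mm. A picture is of the moment at which its call begins.
- close_job(): hands the job in, once; it reports no verdict.
The state is a dict: "t": time; "qpos": joint angles; "qvel": joint speeds; "joint_torque": joint torques, N m; "ee_pos": TCP position; "orientation": TCP orientation; "ft_force": force on the tool from outside, world axes, zero at the start; "moment": the same for the moment, N m; "width": finger opening in mm.
Only numpy, scipy, OpenCV 4.12 (cv2) and the standard library are available. Lean on these libraries where they do the work, as an engineer would, in place of code of your own. Each camera call takes 0.05 s, during which the arm holds its last target. There are 200 camera calls.

## Working session

There is one attempt and no reset: what is moved stays moved. The work goes in short steps, Python scripts to look and compute and a tool call to move; the robot and the scene stay as the last step left them, time stands still between calls to the robot, and variables do not carry over. Pictures are saved under pics/ and viewed, about 8 in all and at most 12, crops included, and the job is handed in when it is done.

Besides the shell and the picture viewer there is one more tool, called after "Emit:" in YAML: its name, and indented under it one key for each argument. play_rows: Moves the arm, as the interface text tells. Its arguments: {"type":"object","properties":{"plan":{"type":"string"}},"required":["plan"]}

```bash
mkdir -p pics; cat > h.py <<'E'
from workcell import *
import numpy as np, cv2
from scipy.spatial.transform import Rotation as R
def snap(n,f):
    d=get_image(n); cv2.imwrite('pics/'+f,d['pixels'][:,:,::-1].copy()); return d
def cloud(d):
    z=d['range_z']; v,u=np.mgrid[:z.shape[0],:z.shape[1]]
    p=np.stack([(u-d['cx'])/d['fx']*z,(v-d['cy'])/d['fy']*z,z],-1)
    A=np.array(d['attitude'],float)
    A=A if A.shape==(3,3) else R.from_rotvec(A).as_matrix()
    return p@A.T+np.array(d['eye'])
E
python3 - <<'E'
from h import *
for n in('top','scene'):
    d=snap(n,n+'0.png'); print(n,d['eye'],d['attitude'],d['fx'],d['cx'],d['cy'])
    P=cloud(d); hsv=cv2.cvtColor(d['pixels'],cv2.COLOR_RGB2HSV); h,s,v=cv2.split(hsv)
    ok=d['range_z']>0
    for c,m in(('red',((h<8)|(h>172))&(s>130)&(v>60)),('blue',(h>100)&(h<130)&(s>130)&(v>50))):
        k,l,st,ce=cv2.connectedComponentsWithStats((m).astype(np.uint8))
        for i in range(1,k):
            if st[i,4]>60:
                q=P[(l==i)&ok]; print(c,st[i],np.percentile(q,[2,50,98],axis=0).round().tolist() if len(q) else None)
o=get_obs();print({k:np.round(o[k],3) for k in o})
E
```

```text
top [ 505.11295958   19.22655283 1218.16544316] [-2.1794847   2.15592723 -0.13110458] 431.61831715449756 288.6148434097842 206.29284568860388
red [188 223  55  21 172] [[536.0, 127.0, 129.0], [556.0, 187.0, 133.0], [581.0, 259.0, 137.0]]
blue [   0  143   49   88 3465] [[571.0, 610.0, 156.0], [661.0, 671.0, 161.0], [764.0, 723.0, 165.0]]
blue [ 40 144  18  75 422] [[593.0, 587.0, 144.0], [680.0, 611.0, 148.0], [771.0, 635.0, 153.0]]
blue [356 232  52  25 159] [[506.0, -285.0, 129.0], [532.0, -227.0, 133.0], [562.0, -162.0, 137.0]]
blue [444 233  37  31 755] [[488.0, -514.0, 30.0], [528.0, -465.0, 35.0], [570.0, -419.0, 39.0]]
scene [1428.92880932  -50.80413325  779.58581012] [-1.74904406 -1.63726619  0.77274756] 389.1105927832083 278.3459149473204 209.04217478351597
red [322 181  53  13 130] [[541.0, 125.0, 113.0], [559.0, 179.0, 129.0], [588.0, 262.0, 131.0]]
blue [  0   0  34  16 200] [[-837.0, -1330.0, 283.0], [-825.0, -1235.0, 318.0], [-812.0, -1164.0, 341.0]]
blue [  60    0   59   80 1268] [[-837.0, -1047.0, 33.0], [-822.0, -853.0, 236.0], [-28.0, -716.0, 334.0]]
blue [ 312   3
[... 369 characters left out ...]
.0, 648.0, 146.0]]
blue [176 182  44  11  82] [[513.0, -287.0, 120.0], [534.0, -237.0, 130.0], [564.0, -166.0, 132.0]]
blue [100 207  40  26 635] [[493.0, -515.0, 5.0], [563.0, -464.0, 31.0], [576.0, -419.0, 34.0]]
{'t': np.float64(0.1), 'qpos': array([ 1.152,  0.424,  1.631,  0.   ,  1.089, -0.019]), 'qvel': array([ 0.   , -0.001, -0.002,  0.001,  0.001,  0.   ]), 'joint_torque': array([ 0.0000e+00, -5.4562e+01, -2.7433e+01,  6.5000e-02,  1.9000e-02,
       -0.0000e+00]), 'ee_pos': array([243.044, 575.249, 221.971]), 'orientation': array([-6.240e-01, -3.079e+00,  2.000e-03]), 'ft_force': array([ 0.2  ,  0.367, -0.31 ]), 'moment': array([ 0.04 ,  0.053, -0.017]), 'width': np.float64(87.639)}
```

View pics/top0.png

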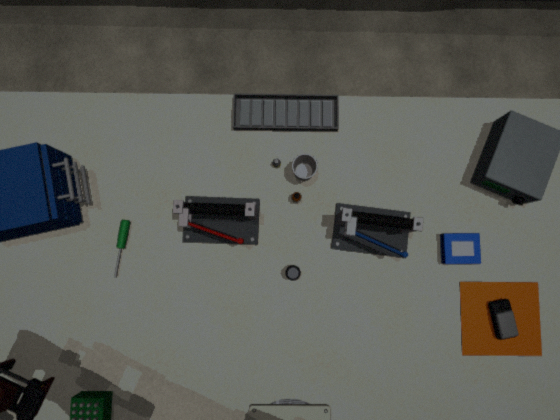

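View pics/scene0.png

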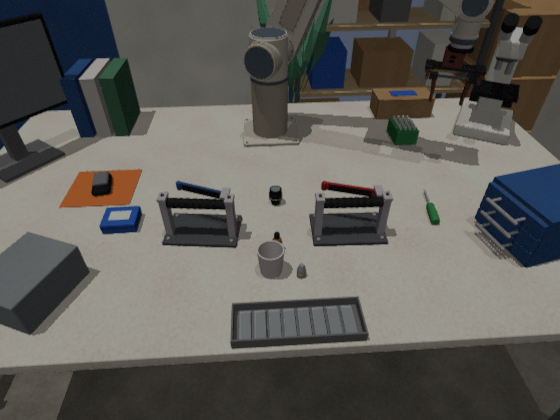

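The top view shows the red lever at pixels (188–243, 223–244), on the robot side of its bar, with the hinge at the left (+y) end. The blue grip is well away, with its lever at (356–408, 232–257). The scene view confirms that both levers are out and that nothing stands in front of the red one. Next I'll fit the cradle's axes.

```bash
python3 - <<'E'
from h import *
d=get_image('top'); P=cloud(d); px=d['pixels']; h,s,v=cv2.split(cv2.cvtColor(px,cv2.COLOR_RGB2HSV))
roi=np.zeros(h.shape,bool); roi[185:255,165:268]=1
red=((h<8)|(h>172))&(s>130)&(v>60)&roi
A=np.array(d['attitude']); A=R.from_rotvec(A).as_matrix() if A.shape==(3,) else A
def cast(m,z):
    vv,uu=np.nonzero(m); r=np.stack([(uu-d['cx'])/d['fx'],(vv-d['cy'])/d['fy'],np.ones(len(uu))],-1)@A.T
    e=np.array(d['eye']); return (e+r*((z-e[2])/r[:,2])[:,None])[:,:2]
def line(p):
    c=p.mean(0); w,V=np.linalg.eigh(np.cov((p-c).T)); a=V[:,1]*np.sign(V[1,1]); t=(p-c)@a; n=(p-c)@V[:,0]
    print('  c',c.round(1),'dir',a.round(3),'ang',np.degrees(np.arctan2(-a[0],a[1])).round(2),'len',(t.max()-t.min()).round(1),'wid',np.ptp(n).round(1)); return c,a
print('lever');line(cast(red,133))
Z=P[...,2]
bar=roi&(v<45)&(Z>122)&(Z<142)
print('bar',bar.sum());c,a=line(cast(bar,134))
plate=roi&(Z>6)&(Z<22)
q=cast(plate,12).astype(np.float32); print('plate',cv2.minAreaRect(q))
post=roi&(Z>139)&(Z<152)&(s<60)&(v>90)
k,l,st,ce=cv2.connectedComponentsWithStats(post.astype(np.uint8))
for i in range(1,k):
    if st[i,4]>10: p=cast(l==i,144); print('post',st[i],p.mean(0).round(1),cv2.minAreaRect(p.astype(np.float32)))
o=get_obs(); print(R.from_rotvec(o['orientation']).as_matrix().round(3))
x0,y0,x1,y1=165,185,268,255
cv2.imwrite('pics/c1.png',cv2.resize(px[y0:y1,x0:x1,::-1],None,fx=7,fy=7,interpolation=cv2.INTER_NEAREST))
E
```

```text
lever
  c [557.2 188.8] dir [0.312 0.95 ] ang -18.19 len 145.1 wid 14.2
bar 708
  c [614.8 196.2] dir [0.042 0.999] ang -2.38 len 155.4 wid 87.5
plate ((598.39697265625, 208.17083740234375), (270.4665832519531, 192.52330017089844), 87.459228515625)
post [173 200  15  26 220] [608.4 280.5] ((607.5765991210938, 281.294921875), (63.54701232910156, 34.861839294433594), 2.3048362731933594)
post [245 203  10  13  98] [618.1 108.4] ((618.3873291015625, 108.61953735351562), (21.144811630249023, 31.843942642211914), 85.43336486816406)
[[-0.921  0.389 -0.   ]
 [ 0.389  0.921 -0.001]
 [ 0.    -0.001 -1.   ]]
```

View pics/c1.png

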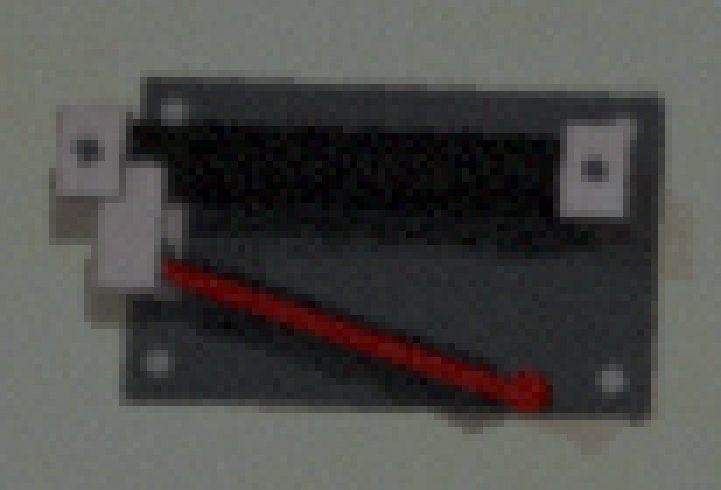

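The crop shows the plate, both post tops (crop centres about (92,150) and (597,167)), the red blade and its round tip at (527,390). Crop pixel / 7 + (165,185) gives image pixels.

```bash
cat >> h.py <<'E'
def cast(d,uv,z):
    A=np.array(d['attitude'],float); A=A if A.shape==(3,3) else R.from_rotvec(A).as_matrix()
    uv=np.atleast_2d(uv); r=np.stack([(uv[:,0]-d['cx'])/d['fx'],(uv[:,1]-d['cy'])/d['fy'],np.ones(len(uv))],-1)@A.T
    e=np.array(d['eye']); return (e+r*((z-e[2])/r[:,2])[:,None])[:,:2]
E
python3 - <<'E'
from h import *
d=get_image('top'); f=lambda x,y:(x/7+165-.5,y/7+185-.5)
a,b=cast(d,[f(92,150),f(597,167)],144); tip=cast(d,[f(527,390)],133)[0]
co=cast(d,[f(145,80),f(662,98),f(650,412),f(123,402)],12)
y=(a-b)/np.linalg.norm(a-b); x=np.array([y[1],-y[0]]); o=(a+b)/2
print('posts',a,b,np.linalg.norm(a-b),'mid',o,'x',x,'yaw',np.degrees(np.arctan2(x[1],x[0])))
print('plate local',[( (c-o)@x,(c-o)@y) for c in co]); print('tip local',(tip-o)@x,(tip-o)@y)
hin=o-35*x+75*y; v=tip-hin; print('hinge',hin,'tip dist',np.linalg.norm(v))
lv=v/np.linalg.norm(v); n=np.array([-lv[1],lv[0]]); print('lever dir',lv,'press n',n,'pad',hin+115*lv-4*n,'tip ang rel',np.degrees(np.arctan2(-(v@x),-(v@y))))
for s in(.02,.3): 
    l=-np.cos(s)*y-np.sin(s)*x; m=np.array([-l[1],l[0]]); print(s,'pad',hin+115*l-4*m,'n',m)
E
```

```text
posts [623.9019996 287.8194009] [619.84316026 107.58146615] 180.28363014744815 mid [621.87257993 197.70043353] x [ 0.99974654 -0.02251363] yaw -1.2900451002425108
plate local [(np.float64(42.845085276393526), np.float64(103.97011461360452)), (np.float64(42.63098096678151), np.float64(-103.88643028337022)), (np.float64(-83.33536764499254), np.float64(-104.2201460484972)), (np.float64(-86.30408265698472), np.float64(104.99457993078003))]
tip local -79.89717249950147 -67.63583919783913
hinge [588.56997358 273.46940086] tip dist 149.53507522358026
lever dir [-0.32164389 -0.94686071] press n [ 0.94686071 -0.32164389] pad [547.79348321 165.86699459] tip ang rel 17.47232453996031
0.02 pad [579.68577453 158.74333142] n [ 0.99909635 -0.04250273]
0.3 pad [548.32656844 165.6664865 ] n [ 0.94844111 -0.3169534 ]
```

Emit:
play_rows:
  plan: "0 -1.5 -1 0 0 0 0;0 -2.8 -1.95 0 0 0 0;0 -2.8 -1.95 0 0 0 0;0 -2.8 -1.95 0 0 0 0;0 -2.8 -1.95 0 0 0 0;0 -2.8 -1.95 0 0 0 0;0 -2.8 -1.95 0 0 0 0;0 -2.8 -1.95 0 0 0 0;0 -2.8 -1.95 0 0 0 0;0 -2.8 -1.95 0 0 0 0;0 -2.8 -1.95 0 0 0 0;0 -2.8 -1.95 0 0 0 0;0 -2.8 -1.95 0 0 0 0;0 -2.8 -1.95 0 0 0 0;0 -0.9 -0.6 0 0 0 0;0 0 0 0 0 0 0"

```text
t: 2.2
ee_pos: [495.6, 175.7, 222.6]
orientation: [-0.626, -3.078, 0.0]
ft_force: [-0.7, -0.3, 0.4]
width: 0.2
```

Emit:
play_rows:
  plan: "0 0 0 0 0 0 10;0 0 0 0 0 0 10;0 0 0 0 0 0 10;0 0 0 0 0 0 10;0 0 0 0 0 0 10;0 0 0 0 0 0 10;0 0 0 0 0 0 10;0 0 0 0 0 0 5;0 0 0 0 0 0 0;0 0 0 0 0 0 0"

```text
t: 3.45
ee_pos: [495.3, 176.9, 222.7]
orientation: [-2.367, -2.066, 0.0]
ft_force: [-0.7, -1.2, -0.6]
width: 0.4
```

Emit:
play_rows:
  plan: "0 0 0 1 0 0 0;0 0 0 2.2 0 0 0;0 0 0 2.2 0 0 0;0 0 0 2.2 0 0 0;0 0 0 2.2 0 0 0;0 0 0 1.6 0 0 0;0 0 0 0.8 0 0 0;0 0 0 0 0 0 0;0 0 0 0 0 0 0"

```text
t: 4.58
ee_pos: [496.2, 176.6, 101.3]
orientation: [2.369, 2.063, 0.002]
ft_force: [0.6, 0.9, -0.3]
width: 0.5
```

```bash
python3 - <<'E'
from h import *
d=snap('scene','s1.png'); t=snap('top','t1.png')
a=cv2.resize(d['pixels'][130:250,300:400],None,fx=5,fy=5,interpolation=cv2.INTER_CUBIC)[:,:,::-1]
cv2.imwrite('pics/s1c.png',a)
o=get_obs(); print(o['ee_pos'],o['ft_force'])
E
```

```text
[496.22565372 176.59564414 101.35330408] [-0.62000043  0.4909717  -0.65594901]
```

View pics/s1c.png

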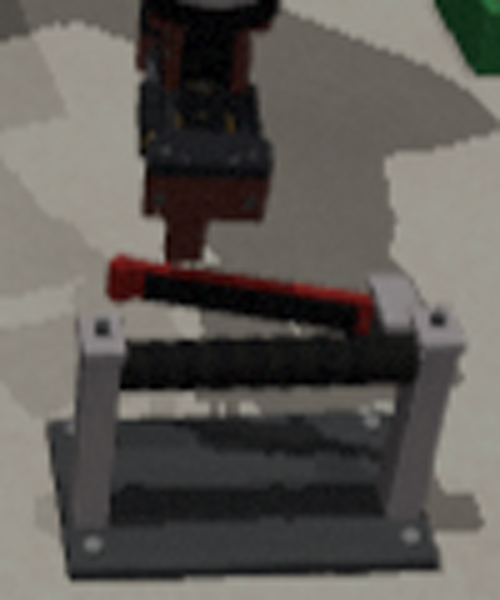

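The crop shows the closed fingers at (185,240), in front of the lever near its outer third. The lever is still at rest and the body is clear of the posts. I'll go up to it slowly.

Emit:
play_rows:
  plan: "0 -0.05 0.5 0 0 0 0;0 -0.05 0.8 0 0 0 0;0 -0.05 0.8 0 0 0 0;0 -0.05 0.6 0 0 0 0;0 -0.02 0.3 0 0 0 0;0 0 0 0 0 0 0"

```text
t: 5.42
ee_pos: [525.2, 170.0, 100.6]
orientation: [-2.369, -2.063, 0.0]
ft_force: [-0.1, 0.5, 0.2]
width: 1.0
```

Emit:
play_rows:
  plan: "0 -0.02 0.25 0 0 0 0;0 -0.02 0.25 0 0 0 0;0 0 0 0 0 0 0"

```text
t: 5.8
ee_pos: [530.2, 169.1, 100.7]
orientation: [2.369, 2.063, 0.0]
ft_force: [-0.4, 0.3, -0.1]
width: 0.3
```

Emit:
play_rows:
  plan: "0 -0.02 0.25 0 0 0 0;0 -0.02 0.25 0 0 0 0;0 0 0 0 0 0 0"

```text
t: 6.18
ee_pos: [535.1, 167.9, 100.7]
orientation: [-2.369, -2.063, -0.0]
ft_force: [0.0, -0.9, 0.1]
width: 0.5
```

Emit:
play_rows:
  plan: "0 -0.02 0.25 0 0 0 0;0 -0.02 0.25 0 0 0 0;0 0 0 0 0 0 0"

```text
t: 6.55
ee_pos: [539.4, 166.6, 100.5]
orientation: [-2.369, -2.063, 0.002]
ft_force: [-2.7, -0.9, 1.8]
width: 0.6
```

Contact came at about x = 537, so the stop should be near x = 567–569. I'll press on in short steps.

Emit:
play_rows:
  plan: "0 -0.02 0.25 0 0 0 0;0 -0.02 0.25 0 0 0 0;0 -0.02 0.25 0 0 0 0;0 -0.02 0.25 0 0 0 0;0 -0.02 0.25 0 0 0 0;0 -0.02 0.25 0 0 0 0;0 0 0 0 0 0 0"

```text
t: 7.42
ee_pos: [554.3, 163.3, 100.4]
orientation: [-2.369, -2.063, 0.002]
ft_force: [-4.9, -2.0, 1.0]
width: 0.0
```

Emit:
play_rows:
  plan: "0 -0.02 0.25 0 0 0 0;0 -0.02 0.25 0 0 0 0;0 0 0 0 0 0 0"

```text
t: 7.8
ee_pos: [558.9, 162.3, 100.4]
orientation: [-2.369, -2.063, 0.002]
ft_force: [-5.3, -1.5, 0.7]
width: 0.5
```

Emit:
play_rows:
  plan: "0 -0.02 0.2 0 0 0 0;0 0 0.1 0 0 0 0;0 0 0 0 0 0 0"

```text
t: 8.18
ee_pos: [561.6, 161.8, 100.3]
orientation: [-2.368, -2.062, 0.003]
ft_force: [-6.8, -0.7, 0.1]
width: 0.5
```

Emit:
play_rows:
  plan: "0 -0.02 0.2 0 0 0 0;0 0 0 0 0 0 0"

```text
t: 8.43
ee_pos: [563.6, 161.5, 100.3]
orientation: [-2.368, -2.062, 0.002]
ft_force: [-7.1, 0.2, 1.0]
width: 0.5
```

Emit:
play_rows:
  plan: "0 0 0.1 0 0 0 0;0 0 0.05 0 0 0 0;0 0 0 0 0 0 0"

```text
t: 8.8
ee_pos: [564.9, 161.3, 100.3]
orientation: [-2.368, -2.062, 0.003]
ft_force: [-6.8, 0.8, 0.8]
width: 0.2
```

Emit:
play_rows:
  plan: "0 0 0.1 0 0 0 0;0 0 0 0 0 0 0"

```text
t: 9.05
ee_pos: [565.9, 161.2, 100.3]
orientation: [-2.368, -2.062, 0.003]
ft_force: [-7.2, 0.1, 0.5]
width: 0.4
```

Emit:
play_rows:
  plan: "0 0 0.1 0 0 0 0;0 0 0 0 0 0 0"

```text
t: 9.3
ee_pos: [566.8, 161.0, 100.3]
orientation: [-2.368, -2.062, 0.003]
ft_force: [-6.1, 0.3, 1.1]
width: 0.6
```

Emit:
play_rows:
  plan: "0 0 0.1 0 0 0 0;0 0 0 0 0 0 0"

```text
t: 9.55
ee_pos: [567.8, 160.9, 100.3]
orientation: [-2.368, -2.062, 0.003]
ft_force: [-7.9, 0.7, 1.1]
width: 0.0
```

Emit:
play_rows:
  plan: "0 0 0.05 0 0 0 0;0 0 0 0 0 0 0"

```text
t: 9.8
ee_pos: [568.1, 160.9, 100.3]
orientation: [-2.368, -2.062, 0.003]
ft_force: [-8.2, 0.6, 1.0]
width: 0.3
```

Emit:
play_rows:
  plan: "0 0 0.05 0 0 0 0;0 0 0 0 0 0 0"

```text
t: 10.05
ee_pos: [568.2, 160.9, 100.2]
orientation: [-2.367, -2.062, 0.004]
ft_force: [-9.0, -0.5, 2.5]
width: 0.3
```

Emit:
play_rows:
  plan: "0 0 0.05 0 0 0 0;0 0 0 0 0 0 0"

```text
t: 10.3
ee_pos: [568.3, 160.9, 100.2]
orientation: [-2.367, -2.062, 0.005]
ft_force: [-10.8, 1.2, 3.6]
width: 0.1
```

Emit:
play_rows:
  plan: "0 0 0.05 0 0 0 0;0 0 0 0 0 0 0"

```text
t: 10.55
ee_pos: [568.3, 160.8, 100.2]
orientation: [-2.367, -2.061, 0.006]
ft_force: [-13.0, 1.1, 3.8]
width: 0.4
```

```bash
python3 - <<'E'
from h import *
d=snap('scene','s2.png')
cv2.imwrite('pics/s2c.png',cv2.resize(d['pixels'][130:250,300:400],None,fx=5,fy=5,interpolation=cv2.INTER_CUBIC)[:,:,::-1])
for _ in range(3):
    t=get_image('top'); o=get_obs(); print(o['t'],o['ee_pos'].round(2),o['ft_force'].round(1))
h,s,v=cv2.split(cv2.cvtColor(t['pixels'],cv2.COLOR_RGB2HSV)); m=((h<8)|(h>172))&(s>130)&(v>60); m[:185]=0;m[255:]=0;m[:,:165]=0;m[:,268:]=0
vv,uu=np.nonzero(m); p=cast(t,np.stack([uu,vv],-1),133); o=np.array([621.9,197.7]);x=np.array([.99975,-.0225]);y=np.array([.0225,.99975])
L=np.stack([(p-o)@x,(p-o)@y],-1); print(len(L),np.percentile(L,[2,50,98],axis=0).round(1))
E
```

```text
10.65 [568.34 160.81 100.18] [-12.    1.7   4.6]
10.7 [568.36 160.79 100.2 ] [-12.    1.1   3.6]
10.75 [568.34 160.81 100.18] [-12.1   0.7   4.7]
2 [[-38.8 -78.9]
 [-37.6 -78.8]
 [-36.4 -78.8]]
```

View pics/s2c.png

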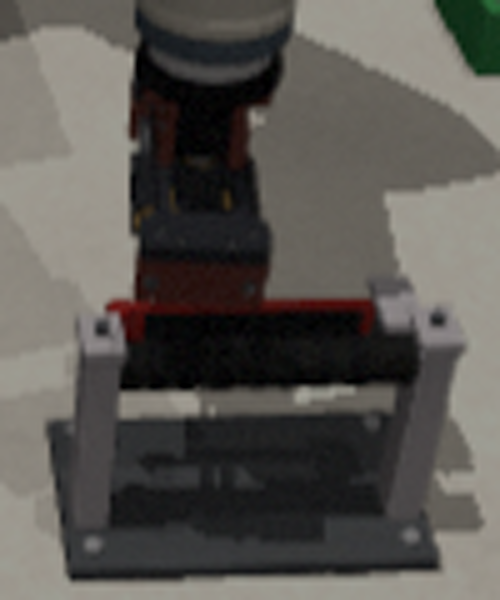

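The picture shows the lever parallel to the bar, with a gap left and the fingers only on its front. The tip is at local x ≈ −38 mm, which is the expected stop position. The tool has stalled at x = 568.3 while the force rose from 8 to 12 N, so the lever is solid on its stop. I'll hold there, then ease out.

Emit:
play_rows:
  plan: "0 0 0 0 0 0 0;0 0 0 0 0 0 0;0 0 0 0 0 0 0;0 0 0 0 0 0 0;0 0 0 0 0 0 0;0 0 0 0 0 0 0;0 0 0 0 0 0 0;0 0 0 0 0 0 0;0 0 0 0 0 0 0;0 0 0 0 0 0 0;0 0 0 0 0 0 0;0 0 0 0 0 0 0;0 0 0 0 0 0 0;0 0 0 0 0 0 0;0 0 0 0 0 0 0;0 0 0 0 0 0 0;0 0 0 0 0 0 0;0 0 0 0 0 0 0;0 0 0 0 0 0 0;0 0 0 0 0 0 0"

```text
t: 13.25
ee_pos: [568.3, 160.8, 100.2]
orientation: [-2.367, -2.061, 0.006]
ft_force: [-11.9, 1.9, 4.6]
width: 0.3
```

Emit:
play_rows:
  plan: "0 0 -0.1 0 0 0 0;0 0.01 -0.15 0 0 0 0;0 0.02 -0.25 0 0 0 0;0 0.02 -0.25 0 0 0 0;0 0.02 -0.25 0 0 0 0;0 0.02 -0.25 0 0 0 0;0 0.02 -0.25 0 0 0 0;0 0.02 -0.25 0 0 0 0;0 0.02 -0.25 0 0 0 0;0 0.02 -0.25 0 0 0 0;0 0 0 0 0 0 0"

```text
t: 14.62
ee_pos: [548.3, 165.2, 100.4]
orientation: [-2.369, -2.063, 0.002]
ft_force: [-5.9, -1.2, -0.1]
width: 0.7
```

Emit:
play_rows:
  plan: "0 0.02 -0.25 0 0 0 0;0 0.02 -0.25 0 0 0 0;0 0.02 -0.25 0 0 0 0;0 0.02 -0.2 0 0 0 0;0 0.02 -0.2 0 0 0 0;0 0.02 -0.2 0 0 0 0;0 0.02 -0.2 0 0 0 0;0 0.02 -0.2 0 0 0 0;0 0.02 -0.2 0 0 0 0;0 0 0 0 0 0 0"

```text
t: 15.88
ee_pos: [529.6, 169.8, 100.8]
orientation: [2.369, 2.063, 0.0]
ft_force: [-0.4, 0.2, 0.5]
width: 0.5
```

The lever is back out and the force is gone. Now I'll retreat, lift and look.

Emit:
play_rows:
  plan: "0 0.03 -0.4 0 0 0 0;0 0.05 -0.8 0 0 0 0;0 0.05 -1 0 0 0 0;0 0.05 -1 0 0 0 0;0 0 -0.6 0 0 0 0;0 0 0 -0.8 0 0 0;0 0 0 -2 0 0 0;0 0 0 -2.5 0 0 0;0 0 0 -2.5 0 0 0;0 0 0 -2.5 0 0 0;0 0 0 -1 0 0 0;0 0 -1 0 0 0 0;0 0 -2 0 0 0 0;0 0 -2 0 0 0 0;0 0 -1 0 0 0 0;0 0 0 0 0 0 0;0 0 0 0 0 0 0"

```text
t: 18.0
ee_pos: [433.3, 185.3, 213.9]
orientation: [2.369, 2.063, 0.001]
ft_force: [-0.2, 0.2, -0.5]
width: 0.2
```

```bash
python3 - <<'E'
from h import *
d=snap('scene','s3.png'); b=cv2.imread('pics/scene0.png')[:,:,::-1]
for n,q in(('before',b),('after',d['pixels'])):
    h,s,v=cv2.split(cv2.cvtColor(np.ascontiguousarray(q),cv2.COLOR_RGB2HSV)); 
    for c,m,(x0,x1) in(('red',((h<8)|(h>172))&(s>130)&(v>60),(315,400)),('blue',(h>100)&(h<130)&(s>130)&(v>50),(160,240))):
        m=m.copy(); m[:175]=0; m[200:]=0; m[:,:x0]=0; m[:,x1:]=0; vv,uu=np.nonzero(m); print(n,c,len(uu),uu.min(),vv.min(),uu.max(),vv.max())
o=get_obs(); print(o['t'],o['ee_pos'],o['ft_force'].round(1))
E
```

```text
before red 131 322 181 374 195
before blue 82 176 182 219 192
after red 137 322 181 373 194
after blue 89 176 182 219 192
18.05 [433.39568124 185.20170136 213.81081843] [ 0.2  0.5 -0.5]
```

View pics/s3.png

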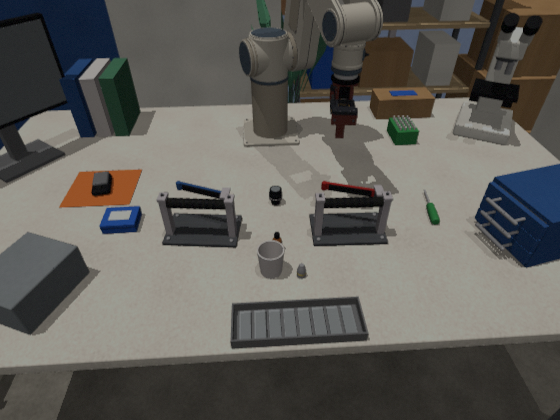

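The red lever is back at rest (pixels 322–373, 181–194, as before), blue and everything else are unchanged, and the arm is clear at (343,130).

```bash
python3 -c "
from workcell import *
print(close_job())"
```

```text
the job is handed in; nothing more can be done
None
```

The red brake lever stops short of its bar, and the job is handed in. I pressed it with the backs of the closed fingers at the pad until it came up solid:

- **Stop:** the tool stalled at x = 568.3 mm while the force rose from about 7–8 N to 12–13 N. I held it there for about 2.7 s. The picture showed a gap to the bar. The tip was about 38 mm from the bar's centre line, which matches the 16 mm clearance given, but that figure rests on only two red pixels because the gripper hid the rest.
- **Release:** I eased the lever out at about 20 mm/s or less until the force was gone, then backed off and lifted clear.

At the last look the red lever was back at its rest pixels to within 1 pixel. The blue lever was unchanged, nothing else appeared moved, and the wrist force was about zero. The clock stood at 18 s. No check failed.

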